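Switch off the tube mixer and load its saddles

TASK

Turn the tube mixer's speed knob fully anticlockwise to its off stop first; only then load the mixer: lay the long tube in the wide pair of V saddles and the short tube in the narrow pair. Set each tube down gently without dropping it, with its barrel centred over its saddles so that cap and foot overhang and it lies level, either way round; leave the knob off and do not disturb the other things on the desk.

Things in the scene. Friction and masses are not known exactly. Their poses are not given: they have to be found in the camera images.
- mixer: laboratory tube mixer, a white box 240 (its x) by 300 (its y) by 70 mm high, fixed to the desk. Origin: centre of its underside; the flat grey deck is 70 mm higher. On the deck two cradles run along its y, one 50 mm to its -x, one 50 mm to its +x (which is which varies), both 35 mm to its -y. The speed knob is 105 mm to its +y.
- speed_knob (a joint): the mixer's speed knob, in rad: 0 is off, hard against its anticlockwise end stop; grows as the knob is turned clockwise seen from above (to 4.4). It has light friction and stays where it is left. It starts between 0.7 and 1.4.
- speed_knob_grip (a point): point on the knob's upright axis at the height to grip it, on the bar grip of the black knob. The frame is fixed to the knob and turns with it: its x runs along the bar (53 mm long, 14 mm thick, 32 mm high; its top is 7 mm above this point, and the round skirt below it lies 23 mm under this point). At joint value 0 the bar lies along the mixer's x.
- long_tube: sealed white sample tube 200 mm long: round barrel 30 mm across and 160 mm long, at its -x end a round foot 36 mm across, 12 mm long, at its +x end a grey hexagonal cap 36 mm across flats, 28 mm long. Origin: on the axis at mid-barrel; x points along the tube to the cap. Starts lying on the desk on a flat of the cap, axis level, 18 mm up. About 0.14 kg.
- short_tube: the same kind of tube but 140 mm long in all, with a barrel 100 mm long (30 mm across); same foot and cap, same origin (on the axis at mid-barrel) and axes. About 0.10 kg.
- wide_cradle_seat (a point): the wide cradle, for the long tube: two upright aluminium plates 10 mm thick, 130 mm apart (centres) along its y, each with a 90 degree V notch open upward, on a 6 mm base. The point is midway between the notches where a resting tube's axis lies, 45 mm above the deck; y along the cradle, z up. Notch bottoms 21 mm below it; notch tops level with it, 42 mm wide.
- narrow_cradle_seat (a point): the narrow cradle, for the short tube: the same as the wide one in every height and axis, but its two V-notched plates are only 70 mm apart (centre to centre).
- wash_bottle: white plastic bottle with a blue cap, 68 mm across, 170 mm tall; a bystander, to be left alone. Origin: centre of its underside.
- jar: small amber glass jar with a white cap, 56 mm across, 70 mm tall; a bystander, to be left alone. Origin: centre of its underside.
- beaker: white open beaker, 68 mm across, 90 mm tall; a bystander, to be left alone. Origin: centre of its underside.
- stapler: black desk stapler, 130 x 34 x 50 mm, lying along its x; a bystander, to be left alone. Origin: centre of its underside.
- card_stack: stack of white cards, 100 x 150 x 32 mm; a bystander, to be left alone. Origin: centre of its underside.
- wide_cradle: the wide cradle as a body, origin under its base on the deck, 45 mm below its seat point; same axes.
- narrow_cradle: the narrow cradle as a body, origin under its base on the deck, 45 mm below its seat point; same axes.
Things that resemble listed ones, but are neither listed nor needed, are in the scene too. What is shaped like the long_tube but brown or green is not meant. What is shaped like the short_tube but yellow is not meant.

How it is judged (in metres and radians):
On the way:
1. the speed knob is turned fully anticlockwise to its off stop while neither tube is on the mixer's cradles yet (value of joint speed_knob below 0.08 rad and horizontal distance between each of long_tube, short_tube and wide_cradle_seat above 0.05 m and horizontal distance between each of long_tube, short_tube and narrow_cradle_seat above 0.05 m), for 0.2 s.
At the end, for the whole second after the job is handed in: Knob within 0.08 rad of the off stop. Long tube in the wide cradle, short tube in the narrow one, either way round: level within 0.02 rad, along the cradle within 0.05 rad, mid-barrel within 12 mm lengthwise, 3 mm sideways and 2 mm in height of the seat point, at rest on the notches (value of joint speed_knob below 0.08 rad and x of long_tube in the frame of wide_cradle_seat between -0.003 and 0.003 m and y of long_tube in the frame of wide_cradle_seat between -0.012 and 0.012 m and z of long_tube in the frame of wide_cradle_seat between -0.002 and 0.002 m and angle between long_tube's own x axis and vertical between 1.5508 and 1.5908 rad and angle between the x axis of long_tube and the y axis of wide_cradle_seat, either way round below 0.05 rad and contact force between long_tube and wide_cradle above 0.2 N and linear speed of each of long_tube, short_tube below 0.01 m/s and angular speed of each of long_tube, short_tube below 0.1 rad/s and x of short_tube in the frame of narrow_cradle_seat between -0.003 and 0.003 m and y of short_tube in the frame of narrow_cradle_seat between -0.012 and 0.012 m and z of short_tube in the frame of narrow_cradle_seat between -0.002 and 0.002 m and angle between short_tube's own x axis and vertical between 1.5508 and 1.5908 rad and angle between the x axis of short_tube and the y axis of narrow_cradle_seat, either way round below 0.05 rad and contact force between short_tube and narrow_cradle above 0.2 N); the robot touches nothing.
It fails at once if one of the bystanders (wash bottle, jar, beaker, stapler, card stack) is moved more than 30 mm or tipped over 0.4 rad (distance of any of wash_bottle, jar, beaker, stapler, card_stack from where it was at the start of the episode above 0.03 m or angle between any of wash_bottle, jar, beaker, stapler, card_stack's own z axis and vertical above 0.4 rad).
It fails at once if a tube is dropped onto its saddles (faster than 0.4 m/s within 25 mm of its seat point) or pressed on the mixer or a cradle with over 40 N (contact force between any of long_tube, short_tube and mixer above 40 N or contact force between any of long_tube, short_tube and wide_cradle above 40 N or contact force between any of long_tube, short_tube and narrow_cradle above 40 N or (distance between long_tube and wide_cradle_seat below 0.025 m and linear speed of long_tube above 0.4 m/s) or (distance between short_tube and narrow_cradle_seat below 0.025 m and linear speed of short_tube above 0.4 m/s)).
It also fails if it takes over 72 s, if anything falls off the work surface, if the arm or the gripper's body presses on something with over 40 N, if the wrist force passes 120 N, or if a joint passes its speed limit or range.

ROBOT

A 6-joint arm with a two-finger parallel gripper is mounted at the origin on the work surface. World frame = base frame: x ahead of the robot, y to its left, z up, the work surface at z = 0. Lengths are in m, angles in degrees, forces in N, time in s.
With the tool pointing down it reaches from about 0.3 to 0.75 m from the base axis. Payload 8.5 kg.
Tool frame: the origin (TCP) lies on the centre line of the jaws, within the pads' length; the fingertips stand 19 mm ahead of it and the grasp point (between the pads) is the TCP (env.tcp_to_tips is the z of the fingertips in the tool frame, in m); z points along the fingers, y is the line along which they close (so a half turn about z gives the same grasp; the last joint's range is limited). The gripper opens to 85 mm and grips with 20 to 120 N. Pads are 22 mm wide; open, the fingers measure 114 mm over their backs; the gripper's body (76 mm by 85 mm) begins 54 mm behind the grasp point. The pads swing forward as they close: fully open they stand 13 mm farther back than shut.
Start: joints at [56.534, 21.807, 74.336, -0, 83.858, -12.336], TCP at [0.198, 0.513, 0.25] pointing down, gripper open.
Joint ranges: [-178.18, 178.18], [-50.72, 133.34], [12.68, 142.11], [-81.47, 261.47], [9.98, 163.14], [-165.26, 165.26]. Speed limits (degrees/s): [136.94, 136.94, 180, 180, 180, 180].

INTERFACE

Orientations are given as a 3x3 rotation matrix whose columns are the frame's x, y, z axes.
In Python, from rig import env gives the robot as it stands.
- The arm moves only by the tool servo_tool, never from a script. Its argument "steps" is a list of rows, each an object of numbers: "tx", "ty", "tz": the shift along the world's x, y, z in cm; "yaw": the turn about the world's z in degrees; "claw": the finger opening in cm, from 0 to 8.54. In form: [{"tx": .., "ty": .., "tz": .., "yaw": .., "claw": ..}, ...]. A call has 1 to 20 rows; each row shifts and turns the commanded pose from where the row before left it; what a row does not reach is not made up. A row lasts 1/10 s, in which the tool goes at most 50 mm and 8.59 degrees, less where a joint would pass 70% of its speed; a pose out of reach is approached as far as the arm can. A call with a gripper value outside its range is refused whole. The fingers move at their own pace and stop on an object; "newtons" is the grip in N (left out, the last holds). Time passes only in rows, so rows that do not move let the fingers close. It gives the time, the measured TCP pose, the force, the opening and the grip force at its end, in the units of the state.
- env.observe(): the state, without advancing time (a new reading comes with each control period).
- env.get_image(name): name is "scene" or "top"; returns (picture, depth): 400x640x3 uint8, red, green, blue; 400x640 float32, m along the optical axis (not along the pixel's ray), 0 where there is no reading.
- env.camera_model(name): a dict with "fovy" (degrees; the focal length in pixels is half the picture's height over the tangent of half this angle, whatever the lens; pixels are square), "cx", "cy" (the principal point, pixels), "T" (4x4, takes a point from camera to world coordinates). Camera axes: x right, y down, z forward; pixel columns grow to the right and rows downward; lengths in m; the calibration is good to about 2 mm. A picture is of the moment at which its call begins. camera_model takes no time and is no camera call.
- env.close_job(): hands the job in; it is judged then, once.
The state is a dict: "time_s": time; "q": joint angles; "qvel": joint speeds; "joint_efforts": joint torques, N m; "position": TCP position; "tool_rot": TCP orientation; "ft_force": force on the tool from outside, world axes, zero at the start; "wrist_torque": the same for the moment, N m; "grip_width": finger opening in m; "gripper_force": force on a finger pad.
Only numpy, scipy, OpenCV 4.12 (cv2) and the standard library are available. Lean on these libraries where they do the work, as an engineer would, in place of code of your own. Each camera call takes 0.05 s, during which the arm holds its last target. There are 200 camera calls.

## Working session

There is one attempt and no reset: what is moved stays moved. The work goes in short steps, Python scripts to look and compute and a tool call to move; the robot and the scene stay as the last step left them, time stands still between calls to the robot, and variables do not carry over. Pictures are saved under pics/ and viewed, at most 10 in all, crops included, and the job is handed in when it is done.

Besides the shell and the picture viewer there is one more tool, called after ">>>" as name([rows], argument=value, ...), one row to a line, values as JSON. servo_tool: Moves the arm, as the interface text tells. Its arguments: {"type":"object","properties":{"steps":{"type":"array"},"newtons":{"type":"number"}},"required":["steps"]}

```bash
mkdir -p pics; cat > h.py <<'E'
import numpy as np, cv2
from rig import env
def grab(n):
    p,d=env.get_image(n); return p,d,env.camera_model(n)
def world(d,m):
    h,w=d.shape; f=h/2/np.tan(np.radians(m['fovy'])/2)
    u,v=np.meshgrid(np.arange(w),np.arange(h))
    P=np.stack([(u-m['cx'])/f*d,(v-m['cy'])/f*d,d],-1)
    T=np.array(m['T']); return P@T[:3,:3].T+T[:3,3]
E
python3 - <<'E'
from h import *
for n in ('top','scene'):
    p,d,m=grab(n); cv2.imwrite(f'pics/{n}0.png',p[...,::-1]); np.savez(f'{n}0.npz',p=p,d=d,W=world(d,m))
    print(n,m)
print(env.observe())
E
```

```text
top {'fovy': 43.44096686673877, 'cx': 309.7786881046742, 'cy': 200.15041553727713, 'T': array([[-0.00776469, -0.99761404,  0.06859982,  0.40657495],
       [-0.99992177,  0.00841875,  0.00925045, -0.03808649],
       [-0.0098059 , -0.06852263, -0.99760137,  1.65472006],
       [ 0.        ,  0.        ,  0.        ,  1.        ]])}
scene {'fovy': 47.85248146360901, 'cx': 315.69395908009216, 'cy': 200.72635348138286, 'T': array([[-0.73793702,  0.45709963, -0.49649661,  1.23448175],
       [ 0.67458665,  0.47830558, -0.56227807,  0.80539802],
       [-0.01954   , -0.74985579, -0.6613127 ,  1.03827763],
       [ 0.        ,  0.        ,  0.        ,  1.        ]])}
{'time_s': 0.1, 'q': array([ 5.65349798e+01,  2.18390976e+01,  7.43789125e+01, -6.56719554e-04,
        8.38598475e+01, -1.23343593e+01]), 'qvel': array([-0.04080211, -0.10537404, -0.14254632,  0.02090281, -0.0022712 ,
        0.00264165]), 'joint_efforts': array([ 3.87750464e-03, -4.49220943e+01, -2.31658924e+01, -2.06612767e-04,
        3.65515152e-03,  7.69553168e-06]), 'position': array([0.19812978, 0.51281715, 0.24976389]), 'tool_rot': array([[-9.32761096e-01,  3.60494370e-01, -7.39812179e-04],
       [ 3.60495021e-01,  9.32760441e-01, -1.13988494e-03],
       [ 2.79145432e-04, -1.32993893e-03, -9.99999077e-01]]), 'ft_force': array([ 0.41903689, -0.39553955,  0.5791349 ]), 'wrist_torque': array([-0.023548  , -0.02060029, -0.01212047]), 'gripper_force': 0.0, 'grip_width': 0.08540314817501761}
```

View pics/top0.png

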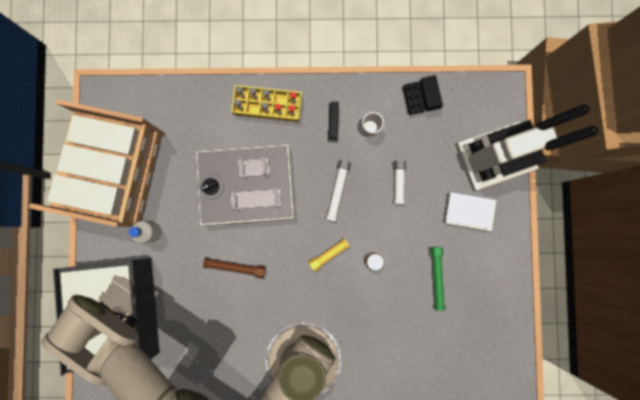

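View pics/scene0.png

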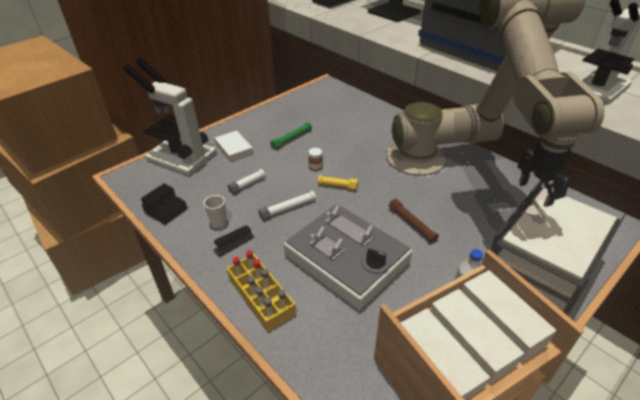

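```bash
python3 - <<'E'
from h import *
z=np.load('top0.npz'); p,W=z['p'],z['W']; m=env.camera_model('top'); T=m['T']; f=200/np.tan(np.radians(m['fovy'])/2)
def cast(u,v,h):
    r=T[:3,:3]@np.array([(u-m['cx'])/f,(v-m['cy'])/f,1]); return (T[:3,3]+r*(h-T[2,3])/r[2])[:2]
def rect(mask,h,name):
    c=max(cv2.findContours(mask.astype(np.uint8),0,2)[0],key=cv2.contourArea)
    (u,v),_,_=r=cv2.minAreaRect(c); b=np.array([cast(*q,h) for q in cv2.boxPoints(r)])
    e=b[1]-b[0],b[2]-b[1]; L=[np.linalg.norm(x) for x in e]; a=e[int(np.argmax(L))]
    print(name,'px',np.round((u,v),1),'xy',cast(u,v,h).round(4),'LxS',np.round(sorted(L),4),'ang',np.degrees(np.arctan2(a[1],a[0])).round(1)%180, 'z',np.median(W[...,2][mask]).round(4))
roi=lambda a,b,c,d:(lambda M:(M.__setitem__((slice(c,d),slice(a,b)),True),M)[1])(np.zeros((400,640),bool))
Z=W[...,2]
print('desk z',np.median(Z[230:245,280:300]),'deck z',np.median(Z[200:215,212:225]))
rect(roi(180,310,130,240)&(Z>0.05),0.07,'mixer')
k=roi(190,230,165,205)
for t in (.075,.08,.085,.09,.1): rect(k&(Z>t),t+.005,'knob>%g'%t)
print(np.round(Z[178:196,198:222]*1000).astype(int))
for n,R in (('long',roi(318,358,150,230)),('short',roi(385,412,152,212))):
    rect(R&(Z>0.01),.018,n+' depth'); g=p.min(-1).astype(int)
    rect(R&(g>135),.018,n+' white')
    rect(R&((g<80)|(g>135)),.018,n+' col')
for n,R in (('cr wide',roi(225,290,183,215)),('cr nar',roi(230,280,152,182))):
    rect(R&(Z>0.085),.11,n+' Z'); 
    rect(R&(p.min(-1).astype(int)>125),.076,n+' base')
c=p[140:240,180:420,::-1]; cv2.imwrite('pics/crop1.png',cv2.resize(c,None,fx=3.3,fy=3.3,interpolation=2))
E
```

```text
desk z -0.0005898655176924672 deck z 0.06993431094718328
mixer px [243.7 185. ] xy [0.5656 0.1861] LxS [0.2389 0.3015] ang 93.7 z 0.0705
knob>0.075 px [210.2 187.7] xy [0.5568 0.2905] LxS [0.0713 0.0774] ang 93.9 z 0.0815
knob>0.08 px [209.7 186.8] xy [0.5592 0.2909] LxS [0.0592 0.0614] ang 112.9 z 0.0868
knob>0.085 px [209. 187.] xy [0.5582 0.2921] LxS [0.0441 0.0566] ang 89.5 z 0.1085
knob>0.09 px [208.3 185.6] xy [0.5621 0.2933] LxS [0.0184 0.0558] ang 116.3 z 0.1114
knob>0.1 px [208.1 185.7] xy [0.5608 0.2918] LxS [0.0154 0.054 ] ang 116.3 z 0.112
[[  64   72   73   75   81   76   73   72   78   76   86   82   80   83
    77   72   78   78   73   82   78   72   67   71]
 [  69   66   71   79   78   78   72   79   77   78   77   87   83   84
    74   83   84   74   76   79   69   76   76   71]
 [  67   69   81   77   81   77   85   82   83   77   83   77   81   87
    86   87   88   80   78   77   79   78   71   70]
 [  68   70   77   71   80   86   87   86   78   85   85   90   78   83
   111  118  111  111   87   74   75   75   78   78]
 [  56   77   80   80   76   77   81   85 
[... 1880 characters left out ...]
.0
long col px [337.5 189.5] xy [ 0.5533 -0.1139] LxS [0.1282 0.2593] ang 179.2 z 0.0
short depth px [399. 182.] xy [ 0.5762 -0.3152] LxS [0.0393 0.138 ] ang 178.8 z 0.0297
short white px [398.  181.5] xy [ 0.5778 -0.3119] LxS [0.0852 0.1939] ang 178.8 z 0.0003
short col px [398.  181.5] xy [ 0.5778 -0.3119] LxS [0.0852 0.1939] ang 178.8 z 0.0004
cr wide Z px [233.6 200. ] xy [0.5154 0.2114] LxS [0.0137 0.0503] ang 4.199999999999989 z 0.1051
cr wide base px [257.  198.5] xy [0.5218 0.1431] LxS [0.098  0.2026] ang 89.5 z 0.0717
cr nar Z px [263.2 165. ] xy [0.6234 0.1197] LxS [0.0113 0.0508] ang 4.0 z 0.1065
cr nar base px [254.5 166.5] xy [0.6235 0.151 ] LxS [0.0925 0.1558] ang 89.5 z 0.0715
```

View pics/crop1.png

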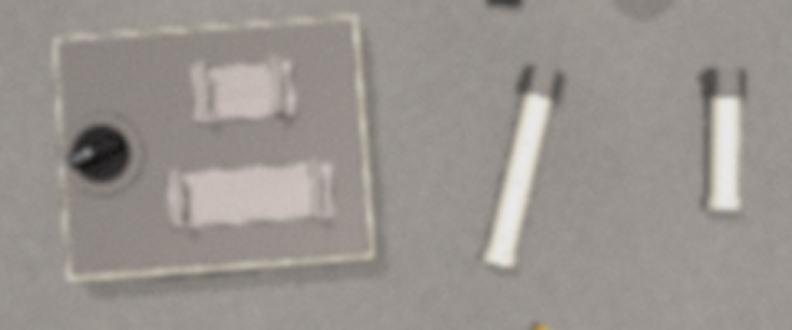

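The crop confirms the two targets. The long white tube is at top px (338,190) and the short white tube is at (399,183), both with dark caps towards the top. The brown (235,268), green (438,278) and yellow (329,254) ones are decoys. On the mixer, the wide cradle is at (257,199), the narrow one at (254,167) and the knob at (209,186).

```bash
cat >> h.py <<'E'
def cast(m,u,v,h):
    f=200/np.tan(np.radians(m['fovy'])/2); T=np.array(m['T'])
    r=T[:3,:3]@np.array([(u-m['cx'])/f,(v-m['cy'])/f,1]); return (T[:3,3]+r*(h-T[2,3])/r[2])[:2]
def roi(a,b,c,d):
    M=np.zeros((400,640),bool); M[c:d,a:b]=True; return M
def tube(p,m,R,h):   # white part: 172 / 112 mm long (foot+barrel)
    g=p.min(-1); M=R&(g>175); v,u=np.nonzero(M)
    q=np.array([cast(m,a,b,h) for a,b in zip(u,v)]); c=q.mean(0)
    ax=np.linalg.svd(q-c,full_matrices=False)[2][0]; ax*=np.sign(ax[0])
    s=(q-c)@ax; t=(q-c)@[-ax[1],ax[0]]
    return c,np.degrees(np.arctan2(ax[1],ax[0])),s.min(),s.max(),np.ptp(t),len(q)
E
python3 - <<'E'
from h import *
print(env.tcp_to_tips)
z=np.load('top0.npz'); p,W=z['p'],z['W']; m=env.camera_model('top'); Z=W[...,2]
for n,R in (('long',roi(318,358,150,230)),('short',roi(385,412,152,212))):
    c,a,s0,s1,w,N=tube(p,m,R,.028); print(n,c.round(4),a.round(2),s0.round(4),s1.round(4),w.round(4),N)
    ax=np.array([np.cos(np.radians(a)),np.sin(np.radians(a))]); 
    q=W[R&(Z>.012)][:,:2]; s=(q-c)@ax; print('  depth ends',np.percentile(s,[1,99]).round(4))
    L=.08 if n=='long' else .05
    print('  midbarrel from white ends',(c+ax*((s0+s1)/2+.006)).round(4),'from depth',(c+ax*(np.percentile(s,[.5,99.5]).mean()-.008)).round(4))
for n,R in (('wide',roi(225,290,183,215)),('nar',roi(230,280,152,182))):
    M=(R&(Z>.088)).astype(np.uint8); k,_,st,ce=cv2.connectedComponentsWithStats(M)
    P=[]
    for i in range(1,k):
        if st[i,4]>15: x=W[_==i]; P.append(x.mean(0)); print(n,st[i,4],ce[i].round(1),x.mean(0).round(4))
M=(roi(180,310,130,240)&(Z>.06)&(Z<.08)).astype(np.uint8)
c=max(cv2.findContours(M,0,1)[0],key=cv2.contourArea); b=cv2.boxPoints(cv2.minAreaRect(c)); print(b.round(1).tolist(),[cast(m,*q,.07).round(4).tolist() for q in b])
E
```

```text
0.019
long [ 0.5369 -0.1108] -13.95 -0.085 0.0875 0.0243 377
  depth ends [-0.144  0.111]
  midbarrel from white ends [ 0.544  -0.1125] from depth [ 0.5138 -0.105 ]
short [ 0.5605 -0.3156] -2.53 -0.0539 0.0573 0.0238 251
  depth ends [-0.166   0.0828]
  midbarrel from white ends [ 0.5682 -0.3159] from depth [ 0.5112 -0.3134]
wide 61 [275.1 197. ] [0.5239 0.0835 0.1049]
wide 64 [233.4 200. ] [0.5155 0.2131 0.1048]
nar 63 [263.2 165.2] [0.6232 0.1203 0.106 ]
nar 58 [240.9 166.9] [0.6187 0.1898 0.1048]
[[194.39999389648438, 151.39999389648438], [287.8999938964844, 144.1999969482422], [293.6000061035156, 218.3000030517578], [200.10000610351562, 225.5]] [[0.6748, 0.3437], [0.6951, 0.0451], [0.4587, 0.0283], [0.4383, 0.3238]]
```

>>> servo_tool([
  {"tx": 2.4,"ty": -1.5,"yaw": -2.84,"claw": 6},
  {"tx": 2.4,"ty": -1.5,"yaw": -2.84},
  {"tx": 2.4,"ty": -1.5,"yaw": -2.84},
  {"tx": 2.4,"ty": -1.5,"yaw": -2.84},
  {"tx": 2.4,"ty": -1.5,"yaw": -2.84},
  {"tx": 2.4,"ty": -1.5,"yaw": -2.84},
  {"tx": 2.4,"ty": -1.5,"yaw": -2.84},
  {"tx": 2.4,"ty": -1.5,"yaw": -2.84},
  {"tx": 2.4,"ty": -1.5,"yaw": -2.84},
  {"tx": 2.4,"ty": -1.5,"yaw": -2.84},
  {"tx": 2.4,"ty": -1.5,"yaw": -2.84},
  {"tx": 2.4,"ty": -1.5,"yaw": -2.84},
  {"tx": 2.4,"ty": -1.5,"yaw": -2.84},
  {"tx": 2.5,"ty": -1.4,"yaw": -2.84},
  {"tx": 2.5,"ty": -1.3,"yaw": -2.84},
  {},
  {},
  {},
], newtons=30)

```text
invalid input at $.steps[0]: expected keys tx, ty, tz, yaw, claw
```

>>> servo_tool([
  {"tx": 3.6,"ty": -2.2,"tz": 0,"yaw": -4.3,"claw": 6},
  {"tx": 3.6,"ty": -2.2,"tz": 0,"yaw": -4.3,"claw": 6},
  {"tx": 3.6,"ty": -2.2,"tz": 0,"yaw": -4.3,"claw": 6},
  {"tx": 3.6,"ty": -2.2,"tz": 0,"yaw": -4.3,"claw": 6},
  {"tx": 3.6,"ty": -2.2,"tz": 0,"yaw": -4.3,"claw": 6},
  {"tx": 3.6,"ty": -2.2,"tz": 0,"yaw": -4.3,"claw": 6},
  {"tx": 3.6,"ty": -2.2,"tz": 0,"yaw": -4.3,"claw": 6},
  {"tx": 3.6,"ty": -2.2,"tz": 0,"yaw": -4.3,"claw": 6},
  {"tx": 3.6,"ty": -2.2,"tz": 0,"yaw": -4.3,"claw": 6},
  {"tx": 3.8,"ty": -2.4,"tz": 0,"yaw": -3.9,"claw": 6},
  {"tx": 0,"ty": 0,"tz": 0,"yaw": 0,"claw": 6},
  {"tx": 0,"ty": 0,"tz": 0,"yaw": 0,"claw": 6},
  {"tx": 0,"ty": 0,"tz": 0,"yaw": 0,"claw": 6},
  {"tx": 0,"ty": 0,"tz": 0,"yaw": 0,"claw": 6},
], newtons=30)

```text
time_s: 1.5
position: [0.5593, 0.2919, 0.2506]
tool_rot: [[-0.444, 0.896, -0.0], [0.896, 0.444, 0.0], [0.0, 0.0, -1.0]]
ft_force: [0.0, -0.7, -0.6]
grip_width: 0.0598
gripper_force: 0.0
```

>>> servo_tool([
  {"tx": 0,"ty": 0,"tz": -3,"yaw": 0,"claw": 5},
  {"tx": 0,"ty": 0,"tz": -3,"yaw": 0,"claw": 5},
  {"tx": 0,"ty": 0,"tz": -3,"yaw": 0,"claw": 5},
  {"tx": 0,"ty": 0,"tz": -2,"yaw": 0,"claw": 5},
  {"tx": 0,"ty": 0,"tz": -2,"yaw": 0,"claw": 5},
  {"tx": 0,"ty": 0,"tz": -1,"yaw": 0,"claw": 5},
  {"tx": 0,"ty": 0,"tz": 0,"yaw": 0,"claw": 5},
  {"tx": 0,"ty": 0,"tz": 0,"yaw": 0,"claw": 5},
  {"tx": 0,"ty": 0,"tz": 0,"yaw": 0,"claw": 1},
  {"tx": 0,"ty": 0,"tz": 0,"yaw": 0,"claw": 1},
  {"tx": 0,"ty": 0,"tz": 0,"yaw": 0,"claw": 1},
  {"tx": 0,"ty": 0,"tz": 0,"yaw": 0,"claw": 1},
  {"tx": 0,"ty": 0,"tz": 0,"yaw": 0,"claw": 1},
  {"tx": 0,"ty": 0,"tz": 0,"yaw": 0,"claw": 1},
  {"tx": 0,"ty": 0,"tz": 0,"yaw": 0,"claw": 1},
  {"tx": 0,"ty": 0,"tz": 0,"yaw": 0,"claw": 1},
], newtons=30)

```text
time_s: 3.1
position: [0.5599, 0.2908, 0.1112]
tool_rot: [[-0.443, 0.897, -0.0], [0.897, 0.443, -0.0], [-0.0, -0.0, -1.0]]
ft_force: [-4.7, -3.6, 6.4]
grip_width: 0.0132
gripper_force: 31.3
```

>>> servo_tool([
  {"tx": 0,"ty": 0,"tz": 0,"yaw": 4,"claw": 1},
  {"tx": 0,"ty": 0,"tz": 0,"yaw": 4,"claw": 1},
  {"tx": 0,"ty": 0,"tz": 0,"yaw": 4,"claw": 1},
  {"tx": 0,"ty": 0,"tz": 0,"yaw": 4,"claw": 1},
  {"tx": 0,"ty": 0,"tz": 0,"yaw": 4,"claw": 1},
  {"tx": 0,"ty": 0,"tz": 0,"yaw": 4,"claw": 1},
  {"tx": 0,"ty": 0,"tz": 0,"yaw": 4,"claw": 1},
  {"tx": 0,"ty": 0,"tz": 0,"yaw": 4,"claw": 1},
  {"tx": 0,"ty": 0,"tz": 0,"yaw": 4,"claw": 1},
  {"tx": 0,"ty": 0,"tz": 0,"yaw": 4,"claw": 1},
  {"tx": 0,"ty": 0,"tz": 0,"yaw": 4,"claw": 1},
  {"tx": 0,"ty": 0,"tz": 0,"yaw": 4,"claw": 1},
  {"tx": 0,"ty": 0,"tz": 0,"yaw": 4,"claw": 1},
  {"tx": 0,"ty": 0,"tz": 0,"yaw": 4,"claw": 1},
  {"tx": 0,"ty": 0,"tz": 0,"yaw": 4,"claw": 1},
  {"tx": 0,"ty": 0,"tz": 0,"yaw": 4,"claw": 1},
  {"tx": 0,"ty": 0,"tz": 0,"yaw": 2,"claw": 1},
  {"tx": 0,"ty": 0,"tz": 0,"yaw": 0,"claw": 1},
  {"tx": 0,"ty": 0,"tz": 0,"yaw": 0,"claw": 1},
])

```text
time_s: 5.0
position: [0.5588, 0.2887, 0.1112]
tool_rot: [[-0.999, -0.039, -0.004], [-0.039, 0.999, -0.005], [0.004, -0.005, -1.0]]
ft_force: [-10.7, -13.4, 11.2]
grip_width: 0.0133
gripper_force: 32.0
```

```bash
python3 -c "
from h import *
o=env.observe();print(o['wrist_torque'],o['ft_force'],o['tool_rot'],o['q'])"
```

```text
[-2.20199058  1.70487344  0.01744092] [-10.66547246 -13.38506306  11.20144048] [[-0.99921443 -0.03941809 -0.00409214]
 [-0.03939775  0.9992114  -0.00493913]
 [ 0.00428361 -0.00477403 -0.99997943]] [ 16.63761973  36.67845634  72.23394547  -0.21526511  71.39339586
 -75.55166696]
```

>>> servo_tool([
  {"tx": 0,"ty": 0,"tz": 0,"yaw": 2,"claw": 1},
  {"tx": 0,"ty": 0,"tz": 0,"yaw": 2,"claw": 1},
  {"tx": 0,"ty": 0,"tz": 0,"yaw": 0,"claw": 1},
  {"tx": 0,"ty": 0,"tz": 0,"yaw": 0,"claw": 1},
])

```text
time_s: 5.4
position: [0.5588, 0.2886, 0.1113]
tool_rot: [[-0.994, -0.107, -0.004], [-0.107, 0.994, -0.004], [0.005, -0.004, -1.0]]
ft_force: [-11.2, -13.7, 11.7]
grip_width: 0.0136
gripper_force: 42.8
```

```bash
python3 -c "
from h import *
o=env.observe();print(o['wrist_torque'],o['ft_force'],o['tool_rot'],o['q'])"
```

```text
[-2.21882024  1.73036063 -0.93883956] [-11.20309358 -13.6587662   11.68338476] [[-0.9942583  -0.10692147 -0.00427058]
 [-0.10690232  0.9942594  -0.00448717]
 [ 0.00472584 -0.00400487 -0.99998081]] [ 16.61869292  36.67437086  72.23379336  -0.1860968   71.39992541
 -79.45886455]
```

>>> servo_tool([
  {"tx": 0,"ty": 0,"tz": 0,"yaw": 0,"claw": 5},
  {"tx": 0,"ty": 0,"tz": 0,"yaw": 0,"claw": 5},
  {"tx": 0,"ty": 0,"tz": 0,"yaw": 0,"claw": 5},
  {"tx": 0,"ty": 0,"tz": 0,"yaw": 0,"claw": 5},
  {"tx": 0,"ty": 0,"tz": 4,"yaw": 0,"claw": 7},
  {"tx": 0,"ty": 0,"tz": 4,"yaw": 0,"claw": 7},
  {"tx": 0,"ty": 0,"tz": 4,"yaw": 0,"claw": 7},
  {"tx": -0.1,"ty": -4,"tz": 0,"yaw": -2,"claw": 7},
  {"tx": -0.1,"ty": -4,"tz": 0,"yaw": -2,"claw": 7},
  {"tx": -0.1,"ty": -4,"tz": 0,"yaw": -2,"claw": 7},
  {"tx": -0.1,"ty": -4,"tz": 0,"yaw": -2,"claw": 7},
  {"tx": -0.1,"ty": -4,"tz": 0,"yaw": -2,"claw": 7},
  {"tx": -0.1,"ty": -4,"tz": 0,"yaw": -2,"claw": 7},
  {"tx": -0.1,"ty": -4,"tz": 0,"yaw": -2,"claw": 7},
  {"tx": -0.1,"ty": -4,"tz": 0,"yaw": -2,"claw": 7},
  {"tx": -0.1,"ty": -4,"tz": 0,"yaw": -2,"claw": 7},
  {"tx": -0.1,"ty": -4,"tz": 0,"yaw": -2,"claw": 7},
  {"tx": 0,"ty": 0,"tz": 0,"yaw": 0,"claw": 7},
  {"tx": 0,"ty": 0,"tz": 0,"yaw": 0,"claw": 7},
  {"tx": 0,"ty": 0,"tz": 0,"yaw": 0,"claw": 7},
])

```text
time_s: 7.4
position: [0.5503, -0.1082, 0.2303]
tool_rot: [[-0.972, 0.236, -0.0], [0.236, 0.972, 0.0], [0.0, 0.0, -1.0]]
ft_force: [-0.3, -0.8, 0.3]
grip_width: 0.0702
gripper_force: 0.0
```

```bash
python3 - <<'E'
from h import *
p,d,m=grab('top'); W=world(d,m); Z=W[...,2]
M=roi(190,230,165,205)&(Z>.097); v,u=np.nonzero(M); q=np.array([cast(m,a,b,.112) for a,b in zip(u,v)]); c=q.mean(0)
a=np.linalg.svd(q-c,full_matrices=False)[2][0]; print('knob',c,np.degrees(np.arctan2(a[1],a[0])),len(q))
b=p[150:240,180:300,::-1]; cv2.imwrite('pics/knob1.png',cv2.resize(b,None,fx=5,fy=5,interpolation=2))
E
```

```text
knob [0.56012336 0.28946936] -177.3241891978325 102
```

View pics/knob1.png

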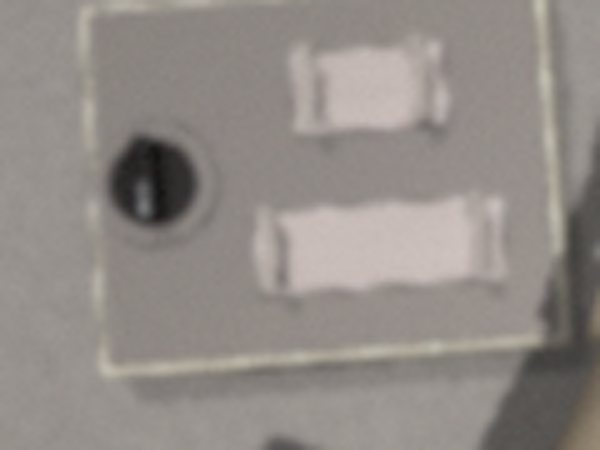

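The knob bar (crop (150,180)) now lies along the mixer's x axis within about 1°, and the torque reading showed it hitting the stop. Next I'll pick up the long tube.

>>> servo_tool([
  {"tx": -0.6,"ty": -0.4,"tz": -3,"yaw": -0.3,"claw": 7},
  {"tx": 0,"ty": 0,"tz": -4,"yaw": 0,"claw": 7},
  {"tx": 0,"ty": 0,"tz": -4,"yaw": 0,"claw": 7},
  {"tx": 0,"ty": 0,"tz": -4,"yaw": 0,"claw": 7},
  {"tx": 0,"ty": 0,"tz": -2.5,"yaw": 0,"claw": 7},
  {"tx": 0,"ty": 0,"tz": -1.5,"yaw": 0,"claw": 7},
  {"tx": 0,"ty": 0,"tz": -1.5,"yaw": 0,"claw": 7},
  {"tx": 0,"ty": 0,"tz": 0,"yaw": 0,"claw": 7},
  {"tx": 0,"ty": 0,"tz": 0,"yaw": 0,"claw": 7},
  {"tx": 0,"ty": 0,"tz": 0,"yaw": 0,"claw": 2.6},
  {"tx": 0,"ty": 0,"tz": 0,"yaw": 0,"claw": 2.6},
  {"tx": 0,"ty": 0,"tz": 0,"yaw": 0,"claw": 2.6},
  {"tx": 0,"ty": 0,"tz": 0,"yaw": 0,"claw": 2.6},
  {"tx": 0,"ty": 0,"tz": 0,"yaw": 0,"claw": 2.6},
  {"tx": 0,"ty": 0,"tz": 0,"yaw": 0,"claw": 2.6},
  {"tx": 0,"ty": 0,"tz": 0,"yaw": 0,"claw": 2.6},
  {"tx": 0,"ty": 0,"tz": 0,"yaw": 0,"claw": 2.6},
], newtons=50)

```text
time_s: 9.15
position: [0.5446, -0.1131, 0.0262]
tool_rot: [[-0.97, 0.243, 0.001], [0.243, 0.97, -0.0], [-0.001, -0.0, -1.0]]
ft_force: [-1.7, 0.1, 5.0]
grip_width: 0.0284
gripper_force: 49.1
```

>>> servo_tool([
  {"tx": 0,"ty": 0,"tz": 1,"yaw": 0,"claw": 2.6},
  {"tx": 0,"ty": 0,"tz": 3,"yaw": 0,"claw": 2.6},
  {"tx": 0,"ty": 0,"tz": 4,"yaw": 0,"claw": 2.6},
  {"tx": 0,"ty": 0,"tz": 4,"yaw": 0,"claw": 2.6},
  {"tx": 0,"ty": 0,"tz": 4,"yaw": 0,"claw": 2.6},
  {"tx": 0,"ty": 0,"tz": 2,"yaw": -2,"claw": 2.6},
  {"tx": -0.2,"ty": 2,"tz": 0,"yaw": -6,"claw": 2.6},
  {"tx": -0.2,"ty": 2.2,"tz": 0,"yaw": -6,"claw": 2.6},
  {"tx": -0.2,"ty": 2.2,"tz": 0,"yaw": -6,"claw": 2.6},
  {"tx": -0.2,"ty": 2.2,"tz": 0,"yaw": -6,"claw": 2.6},
  {"tx": -0.2,"ty": 2.2,"tz": 0,"yaw": -6,"claw": 2.6},
  {"tx": -0.2,"ty": 2.2,"tz": 0,"yaw": -6,"claw": 2.6},
  {"tx": -0.2,"ty": 2.2,"tz": 0,"yaw": -6,"claw": 2.6},
  {"tx": -0.2,"ty": 2.2,"tz": 0,"yaw": -6,"claw": 2.6},
  {"tx": -0.2,"ty": 2.2,"tz": 0,"yaw": -6,"claw": 2.6},
  {"tx": -0.2,"ty": 2.2,"tz": 0,"yaw": -6,"claw": 2.6},
  {"tx": -0.2,"ty": 2.2,"tz": 0,"yaw": -6,"claw": 2.6},
  {"tx": -0.2,"ty": 2.1,"tz": 0,"yaw": -4.1,"claw": 2.6},
  {"tx": 0,"ty": 0,"tz": 0,"yaw": 0,"claw": 2.6},
  {"tx": 0,"ty": 0,"tz": 0,"yaw": 0,"claw": 2.6},
])

```text
time_s: 11.15
position: [0.5201, 0.1479, 0.2057]
tool_rot: [[-0.07, 0.998, 0.0], [0.998, 0.07, -0.0], [-0.0, 0.0, -1.0]]
ft_force: [0.3, -0.2, -1.4]
grip_width: 0.028
gripper_force: 49.7
```

```bash
python3 - <<'E'
from h import *
p,d,m=grab('scene'); b=p[130:310,240:450,::-1]; cv2.imwrite('pics/s1.png',cv2.resize(b,None,fx=3,fy=3,interpolation=2))
p,d,m=grab('top'); W=world(d,m); o=env.observe()['position']; print(o,env.observe()['ft_force'])
M=(p.min(-1)>165)&(W[...,2]>.15)&(W[...,2]<.24)&roi(180,320,150,250); v,u=np.nonzero(M)
q=np.array([cast(m,a,b,.2) for a,b in zip(u,v)]); print(len(q)); 
if len(q): print('x',np.ptp(q[:,0]),'y ends (foot=max) minus tcp',q[:,1].min()-o[1],q[:,1].max()-o[1])
E
```

```text
[0.52030009 0.1472598  0.20553053] [-0.21131486  0.11914221 -0.77865353]
86
x 0.02347242876396416 y ends (foot=max) minus tcp -0.0737649841948039 -0.04460256441036603
```

View pics/s1.png

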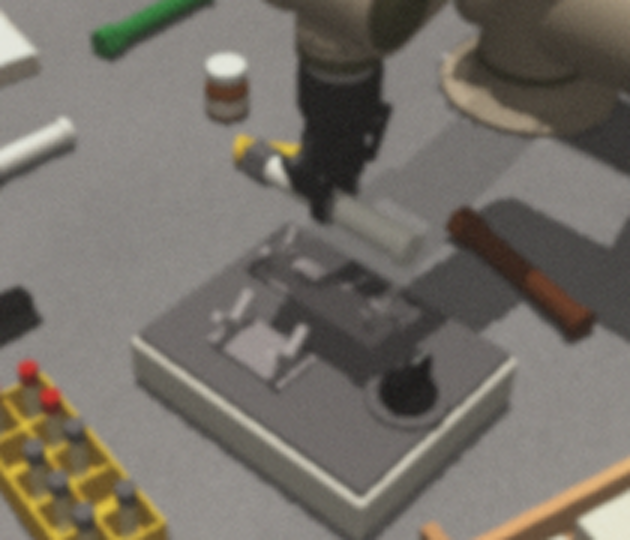

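>>> servo_tool([
  {"tx": -0.1,"ty": 0,"tz": -2,"yaw": 0,"claw": 2.6},
  {"tx": 0,"ty": 0,"tz": -2,"yaw": 0,"claw": 2.6},
  {"tx": 0,"ty": 0,"tz": -2,"yaw": 0,"claw": 2.6},
  {"tx": 0,"ty": 0,"tz": -1,"yaw": 0,"claw": 2.6},
  {"tx": 0,"ty": 0,"tz": -0.4,"yaw": 0,"claw": 2.6},
  {"tx": 0,"ty": 0,"tz": 0,"yaw": 0,"claw": 2.6},
  {"tx": 0,"ty": 0,"tz": -0.2,"yaw": 0,"claw": 2.6},
  {"tx": 0,"ty": 0,"tz": -0.2,"yaw": 0,"claw": 2.6},
  {"tx": 0,"ty": 0,"tz": 0,"yaw": 0,"claw": 2.6},
  {"tx": 0,"ty": 0,"tz": 0,"yaw": 0,"claw": 2.6},
])

```text
time_s: 12.25
position: [0.5193, 0.148, 0.1275]
tool_rot: [[-0.068, 0.998, 0.0], [0.998, 0.068, 0.0], [-0.0, 0.0, -1.0]]
ft_force: [-0.1, 0.4, -0.8]
grip_width: 0.0284
gripper_force: 49.7
```

>>> servo_tool([
  {"tx": 0,"ty": 0,"tz": -0.1,"yaw": 0,"claw": 2.6},
  {"tx": 0,"ty": 0,"tz": -0.1,"yaw": 0,"claw": 2.6},
  {"tx": 0,"ty": 0,"tz": -0.1,"yaw": 0,"claw": 2.6},
  {"tx": 0,"ty": 0,"tz": 0,"yaw": 0,"claw": 2.6},
  {"tx": 0,"ty": 0,"tz": 0,"yaw": 0,"claw": 2.6},
])

```text
time_s: 12.75
position: [0.5194, 0.148, 0.1244]
tool_rot: [[-0.068, 0.998, 0.0], [0.998, 0.068, -0.0], [-0.0, 0.0, -1.0]]
ft_force: [1.0, 0.4, -0.2]
grip_width: 0.0282
gripper_force: 49.8
```

>>> servo_tool([
  {"tx": 0,"ty": 0,"tz": -0.1,"yaw": 0,"claw": 2.6},
  {"tx": 0,"ty": 0,"tz": 0,"yaw": 0,"claw": 2.6},
  {"tx": 0,"ty": 0,"tz": 0,"yaw": 0,"claw": 2.6},
])

```text
time_s: 13.05
position: [0.5198, 0.148, 0.1237]
tool_rot: [[-0.068, 0.998, 0.001], [0.998, 0.068, 0.0], [-0.0, 0.001, -1.0]]
ft_force: [2.6, 1.2, 3.1]
grip_width: 0.0283
gripper_force: 50.2
```

>>> servo_tool([
  {"tx": 0,"ty": 0,"tz": -0.05,"yaw": 0,"claw": 2.6},
  {"tx": 0,"ty": 0,"tz": 0,"yaw": 0,"claw": 2.6},
  {"tx": 0,"ty": 0,"tz": 0,"yaw": 0,"claw": 2.6},
])

```text
time_s: 13.35
position: [0.5198, 0.148, 0.1235]
tool_rot: [[-0.068, 0.998, 0.002], [0.998, 0.068, 0.0], [-0.0, 0.002, -1.0]]
ft_force: [2.5, 0.0, 6.2]
grip_width: 0.0283
gripper_force: 50.5
```

>>> servo_tool([
  {"tx": 0,"ty": 0,"tz": 0,"yaw": 0,"claw": 3.3},
  {"tx": 0,"ty": 0,"tz": 0,"yaw": 0,"claw": 4},
  {"tx": 0,"ty": 0,"tz": 0,"yaw": 0,"claw": 5},
  {"tx": 0,"ty": 0,"tz": 0,"yaw": 0,"claw": 5.5},
  {"tx": 0,"ty": 0,"tz": 0,"yaw": 0,"claw": 5.5},
  {"tx": 0,"ty": 0,"tz": 1,"yaw": 0,"claw": 5.5},
  {"tx": 0,"ty": 0,"tz": 3,"yaw": 0,"claw": 5.5},
  {"tx": 0,"ty": 0,"tz": 4,"yaw": 0,"claw": 5.5},
  {"tx": 0,"ty": 0,"tz": 4,"yaw": 0,"claw": 7},
  {"tx": 0,"ty": 0,"tz": 0,"yaw": 0,"claw": 7},
])

```text
time_s: 14.35
position: [0.5209, 0.1482, 0.2489]
tool_rot: [[-0.068, 0.998, 0.011], [0.998, 0.068, 0.001], [-0.0, 0.011, -1.0]]
ft_force: [-0.1, 0.1, 0.4]
grip_width: 0.0699
gripper_force: 0.0
```

>>> servo_tool([
  {"tx": 0.3,"ty": -3,"tz": 0,"yaw": 6,"claw": 7},
  {"tx": 0.3,"ty": -3,"tz": 0,"yaw": 6,"claw": 7},
  {"tx": 0.3,"ty": -3,"tz": 0,"yaw": 6,"claw": 7},
  {"tx": 0.3,"ty": -3,"tz": 0,"yaw": 6,"claw": 7},
  {"tx": 0.3,"ty": -3,"tz": 0,"yaw": 6,"claw": 7},
  {"tx": 0.3,"ty": -3,"tz": 0,"yaw": 6,"claw": 7},
  {"tx": 0.3,"ty": -3,"tz": 0,"yaw": 6,"claw": 7},
  {"tx": 0.3,"ty": -3,"tz": 0,"yaw": 6,"claw": 7},
  {"tx": 0.3,"ty": -3,"tz": 0,"yaw": 6,"claw": 7},
  {"tx": 0.3,"ty": -3,"tz": 0,"yaw": 6,"claw": 7},
  {"tx": 0.3,"ty": -3,"tz": 0,"yaw": 6,"claw": 7},
  {"tx": 0.3,"ty": -3,"tz": 0,"yaw": 6,"claw": 7},
  {"tx": 0.3,"ty": -3,"tz": 0,"yaw": 6,"claw": 7},
  {"tx": 0.3,"ty": -3,"tz": 0,"yaw": 5.6,"claw": 7},
  {"tx": 0.6,"ty": -4.4,"tz": 0,"yaw": 0,"claw": 7},
  {"tx": 0,"ty": 0,"tz": 0,"yaw": 0,"claw": 7},
  {"tx": 0,"ty": 0,"tz": 0,"yaw": 0,"claw": 7},
  {"tx": 0,"ty": 0,"tz": 0,"yaw": 0,"claw": 7},
])

```text
time_s: 16.15
position: [0.5672, -0.3151, 0.243]
tool_rot: [[-0.999, 0.044, -0.0], [0.044, 0.999, 0.0], [0.0, 0.0, -1.0]]
ft_force: [-1.0, 0.5, -0.4]
grip_width: 0.07
gripper_force: 0.0
```

```bash
python3 - <<'E'
from h import *
p,d,m=grab('top'); W=world(d,m)
c,a,s0,s1,w,N=tube(p,m,roi(228,292,182,216)&(W[...,2]>.10),.12); print(c,a,s0,s1,w,N)
b=p[140:240,180:420,::-1]; cv2.imwrite('pics/t2.png',cv2.resize(b,None,fx=3.3,fy=3.3,interpolation=2))
E
```

```text
[0.52215732 0.15080256] -85.94272605241594 -0.07729519417265827 0.07777608526453225 0.025719196307575673 415
```

View pics/t2.png

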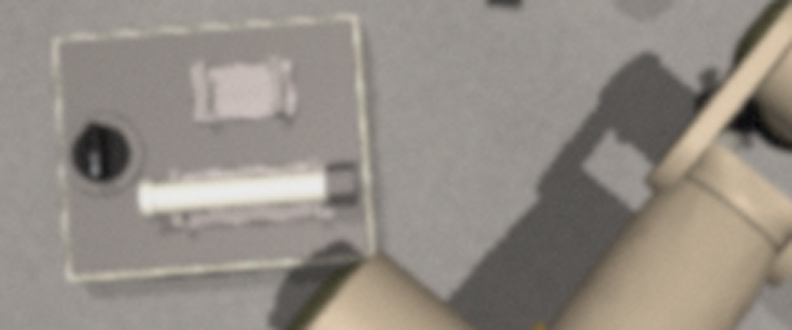

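```bash
python3 - <<'E'
from h import *
p,d,m=grab('top'); W=world(d,m); Z=W[...,2]
c,a,s0,s1,w,N=tube(p,m,roi(212,292,182,216)&(Z>.09),.122); ax=np.array([np.cos(np.radians(a)),np.sin(np.radians(a))])
print(c,a,s0,s1,w,N,'mid',c+ax*((s0+s1)/2+.006), np.median(Z[roi(240,265,190,205)&(p.min(-1)>200)]))
M=roi(212,292,182,216)&(Z>.118); q=W[M]; s=(q[:,:2]-c)@ax; k=np.polyfit(s,q[:,2],1); print('tilt',k, s.min(), s.max())
E
```

```text
[0.52142642 0.15925659] -86.0028622081928 -0.0866220494910302 0.08638975115215446 0.028077188928585232 463 mid [0.52183656 0.15338705] 0.12820223354040605
tilt [0.63060127 0.12950184] -0.08639249493862951 0.18885713706286872
```

The long tube lies in the wide cradle, with its foot at crop (145,197) and its cap at (345,185). It sits about 5 mm long of centre along y, within tolerance. Next is the short tube, at x=0.565 to allow for that offset.

>>> servo_tool([
  {"tx": -0.2,"ty": -0.1,"tz": -4,"yaw": 0,"claw": 7},
  {"tx": 0,"ty": 0,"tz": -4,"yaw": 0,"claw": 7},
  {"tx": 0,"ty": 0,"tz": -4,"yaw": 0,"claw": 7},
  {"tx": 0,"ty": 0,"tz": -4,"yaw": 0,"claw": 7},
  {"tx": 0,"ty": 0,"tz": -3,"yaw": 0,"claw": 7},
  {"tx": 0,"ty": 0,"tz": -1.5,"yaw": 0,"claw": 7},
  {"tx": 0,"ty": 0,"tz": -1,"yaw": 0,"claw": 7},
  {"tx": 0,"ty": 0,"tz": -0.2,"yaw": 0,"claw": 7},
  {"tx": 0,"ty": 0,"tz": 0,"yaw": 0,"claw": 7},
  {"tx": 0,"ty": 0,"tz": 0,"yaw": 0,"claw": 2.6},
  {"tx": 0,"ty": 0,"tz": 0,"yaw": 0,"claw": 2.6},
  {"tx": 0,"ty": 0,"tz": 0,"yaw": 0,"claw": 2.6},
  {"tx": 0,"ty": 0,"tz": 0,"yaw": 0,"claw": 2.6},
  {"tx": 0,"ty": 0,"tz": 0,"yaw": 0,"claw": 2.6},
  {"tx": 0,"ty": 0,"tz": 0,"yaw": 0,"claw": 2.6},
  {"tx": 0,"ty": 0,"tz": 0,"yaw": 0,"claw": 2.6},
  {"tx": 0,"ty": 0,"tz": 0,"yaw": 0,"claw": 2.6},
], newtons=50)

```text
time_s: 17.95
position: [0.5656, -0.3172, 0.0268]
tool_rot: [[-0.999, 0.044, 0.001], [0.044, 0.999, -0.001], [-0.001, -0.001, -1.0]]
ft_force: [-1.7, 0.4, 5.9]
grip_width: 0.0284
gripper_force: 49.3
```

>>> servo_tool([
  {"tx": 0,"ty": 0,"tz": 1,"yaw": 0,"claw": 2.6},
  {"tx": 0,"ty": 0,"tz": 3,"yaw": 0,"claw": 2.6},
  {"tx": 0,"ty": 0,"tz": 4,"yaw": 0,"claw": 2.6},
  {"tx": 0,"ty": 0,"tz": 4,"yaw": 0,"claw": 2.6},
  {"tx": 0,"ty": 0,"tz": 4,"yaw": 0,"claw": 2.6},
  {"tx": 0,"ty": 0,"tz": 3,"yaw": 0,"claw": 2.6},
  {"tx": 0,"ty": 0,"tz": 1,"yaw": 0,"claw": 2.6},
  {"tx": 0,"ty": 0,"tz": 0,"yaw": 0,"claw": 2.6},
])

```text
time_s: 18.75
position: [0.5653, -0.3171, 0.2267]
tool_rot: [[-0.999, 0.044, 0.001], [0.044, 0.999, -0.001], [-0.001, -0.001, -1.0]]
ft_force: [0.6, 0.1, -0.6]
grip_width: 0.0281
gripper_force: 49.5
```

>>> servo_tool([
  {"tx": 0.3,"ty": 2.9,"tz": 0,"yaw": -5,"claw": 2.6},
  {"tx": 0.3,"ty": 2.9,"tz": 0,"yaw": -5,"claw": 2.6},
  {"tx": 0.3,"ty": 2.9,"tz": 0,"yaw": -5,"claw": 2.6},
  {"tx": 0.3,"ty": 2.9,"tz": 0,"yaw": -5,"claw": 2.6},
  {"tx": 0.3,"ty": 2.9,"tz": 0,"yaw": -5,"claw": 2.6},
  {"tx": 0.3,"ty": 2.9,"tz": 0,"yaw": -5,"claw": 2.6},
  {"tx": 0.3,"ty": 2.9,"tz": 0,"yaw": -5,"claw": 2.6},
  {"tx": 0.3,"ty": 2.9,"tz": 0,"yaw": -5,"claw": 2.6},
  {"tx": 0.3,"ty": 2.9,"tz": 0,"yaw": -5,"claw": 2.6},
  {"tx": 0.4,"ty": 2.9,"tz": 0,"yaw": -5,"claw": 2.6},
  {"tx": 0.4,"ty": 2.9,"tz": 0,"yaw": -5,"claw": 2.6},
  {"tx": 0.4,"ty": 2.9,"tz": 0,"yaw": -5,"claw": 2.6},
  {"tx": 0.4,"ty": 2.9,"tz": 0,"yaw": -5,"claw": 2.6},
  {"tx": 0.4,"ty": 2.9,"tz": 0,"yaw": -5,"claw": 2.6},
  {"tx": 0.4,"ty": 2.9,"tz": 0,"yaw": -5,"claw": 2.6},
  {"tx": 0.4,"ty": 2.9,"tz": 0,"yaw": -5,"claw": 2.6},
  {"tx": 0,"ty": 0.8,"tz": 0,"yaw": -3.6,"claw": 2.6},
  {"tx": 0,"ty": 0,"tz": 0,"yaw": 0,"claw": 2.6},
  {"tx": 0,"ty": 0,"tz": 0,"yaw": 0,"claw": 2.6},
  {"tx": 0,"ty": 0,"tz": 0,"yaw": 0,"claw": 2.6},
])

```text
time_s: 20.75
position: [0.6201, 0.1541, 0.225]
tool_rot: [[-0.068, 0.998, -0.002], [0.998, 0.068, -0.0], [-0.0, -0.002, -1.0]]
ft_force: [-0.3, -1.2, -1.8]
grip_width: 0.0286
gripper_force: 49.6
```

```bash
python3 - <<'E'
from h import *
p,d,m=grab('scene'); b=p[130:310,240:450,::-1]; cv2.imwrite('pics/s2.png',cv2.resize(b,None,fx=3,fy=3,interpolation=2))
E
```

```text
(no output)
```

View pics/s2.png

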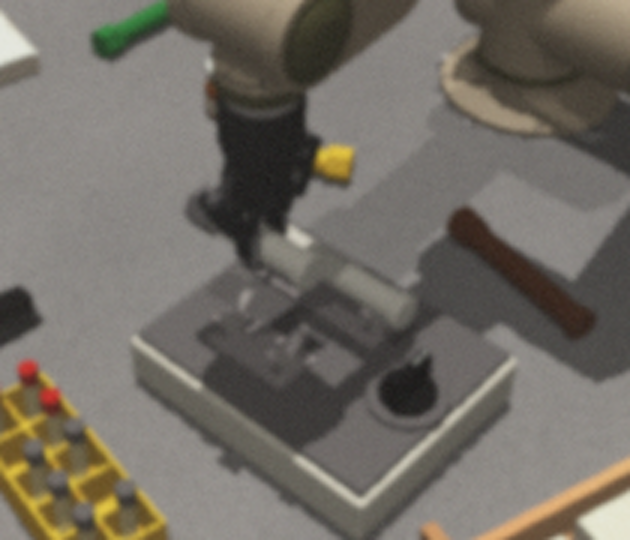

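Short tube is held level at crop (285,255), above the narrow cradle. The long tube lies in its saddles at (370,290).

>>> servo_tool([
  {"tx": 0.1,"ty": 0.1,"tz": -3,"yaw": 0,"claw": 2.6},
  {"tx": 0,"ty": 0,"tz": -2.5,"yaw": 0,"claw": 2.6},
  {"tx": 0,"ty": 0,"tz": -2,"yaw": 0,"claw": 2.6},
  {"tx": 0,"ty": 0,"tz": -1,"yaw": 0,"claw": 2.6},
  {"tx": 0,"ty": 0,"tz": -0.5,"yaw": 0,"claw": 2.6},
  {"tx": 0,"ty": 0,"tz": -0.3,"yaw": 0,"claw": 2.6},
  {"tx": 0,"ty": 0,"tz": -0.2,"yaw": 0,"claw": 2.6},
  {"tx": 0,"ty": 0,"tz": 0,"yaw": 0,"claw": 2.6},
  {"tx": 0,"ty": 0,"tz": 0,"yaw": 0,"claw": 2.6},
])

```text
time_s: 21.7
position: [0.6215, 0.1561, 0.1314]
tool_rot: [[-0.068, 0.998, 0.001], [0.998, 0.068, 0.0], [0.0, 0.001, -1.0]]
ft_force: [0.2, 0.2, -1.3]
grip_width: 0.0284
gripper_force: 49.6
```

>>> servo_tool([
  {"tx": 0,"ty": 0,"tz": -0.1,"yaw": 0,"claw": 2.6},
  {"tx": 0,"ty": 0,"tz": -0.1,"yaw": 0,"claw": 2.6},
  {"tx": 0,"ty": 0,"tz": 0,"yaw": 0,"claw": 2.6},
  {"tx": 0,"ty": 0,"tz": 0,"yaw": 0,"claw": 2.6},
])

```text
time_s: 22.1
position: [0.6213, 0.156, 0.1288]
tool_rot: [[-0.067, 0.998, -0.0], [0.998, 0.067, 0.0], [0.0, -0.0, -1.0]]
ft_force: [-0.2, -0.4, -1.0]
grip_width: 0.0277
gripper_force: 49.6
```

>>> servo_tool([
  {"tx": 0,"ty": 0,"tz": -0.1,"yaw": 0,"claw": 2.6},
  {"tx": 0,"ty": 0,"tz": -0.1,"yaw": 0,"claw": 2.6},
  {"tx": 0,"ty": 0,"tz": -0.1,"yaw": 0,"claw": 2.6},
  {"tx": 0,"ty": 0,"tz": -0.1,"yaw": 0,"claw": 2.6},
  {"tx": 0,"ty": 0,"tz": 0,"yaw": 0,"claw": 2.6},
  {"tx": 0,"ty": 0,"tz": 0,"yaw": 0,"claw": 2.6},
])

```text
time_s: 22.7
position: [0.6212, 0.156, 0.125]
tool_rot: [[-0.067, 0.998, 0.0], [0.998, 0.067, -0.0], [-0.0, 0.0, -1.0]]
ft_force: [-2.5, -0.4, 1.2]
grip_width: 0.0282
gripper_force: 49.9
```

>>> servo_tool([
  {"tx": 0,"ty": 0,"tz": -0.05,"yaw": 0,"claw": 2.6},
  {"tx": 0,"ty": 0,"tz": 0,"yaw": 0,"claw": 2.6},
  {"tx": 0,"ty": 0,"tz": 0,"yaw": 0,"claw": 2.6},
])

```text
time_s: 23.0
position: [0.6212, 0.156, 0.1249]
tool_rot: [[-0.068, 0.998, 0.0], [0.998, 0.068, -0.0], [-0.0, 0.0, -1.0]]
ft_force: [-3.1, 0.4, 5.3]
grip_width: 0.0282
gripper_force: 50.4
```

>>> servo_tool([
  {"tx": 0,"ty": 0,"tz": -0.05,"yaw": 0,"claw": 2.6},
  {"tx": 0,"ty": 0,"tz": 0,"yaw": 0,"claw": 2.6},
  {"tx": 0,"ty": 0,"tz": 0,"yaw": 0,"claw": 3.3},
  {"tx": 0,"ty": 0,"tz": 0,"yaw": 0,"claw": 4},
  {"tx": 0,"ty": 0,"tz": 0,"yaw": 0,"claw": 5},
  {"tx": 0,"ty": 0,"tz": 0,"yaw": 0,"claw": 5.5},
  {"tx": 0,"ty": 0,"tz": 0,"yaw": 0,"claw": 5.5},
  {"tx": 0,"ty": 0,"tz": 1,"yaw": 0,"claw": 5.5},
  {"tx": 0,"ty": 0,"tz": 3,"yaw": 0,"claw": 5.5},
  {"tx": 0,"ty": 0,"tz": 4,"yaw": 0,"claw": 5.5},
  {"tx": 0,"ty": 0,"tz": 4,"yaw": 0,"claw": 5.5},
  {"tx": 0,"ty": -4,"tz": 0,"yaw": 0,"claw": 5.5},
  {"tx": 0,"ty": -4,"tz": 0,"yaw": 0,"claw": 5.5},
  {"tx": 0,"ty": -4,"tz": 0,"yaw": 0,"claw": 5.5},
  {"tx": -1,"ty": -4,"tz": 0,"yaw": 0,"claw": 5.5},
  {"tx": -1,"ty": -4,"tz": 0,"yaw": 0,"claw": 5.5},
  {"tx": -1,"ty": -4,"tz": 0,"yaw": 0,"claw": 5.5},
  {"tx": -1,"ty": -4,"tz": 0,"yaw": 0,"claw": 5.5},
  {"tx": 0,"ty": -4,"tz": 0,"yaw": 0,"claw": 5.5},
  {"tx": 0,"ty": 0,"tz": 0,"yaw": 0,"claw": 5.5},
])

```text
time_s: 25.0
position: [0.5808, -0.1684, 0.2443]
tool_rot: [[-0.062, 0.998, 0.001], [0.998, 0.062, -0.001], [-0.001, 0.001, -1.0]]
ft_force: [0.4, -0.6, 0.6]
grip_width: 0.055
gripper_force: 0.0
```

```bash
python3 - <<'E'
from h import *
p,d,m=grab('top'); W=world(d,m); Z=W[...,2]; t=np.radians(3.8); ex=np.array([np.cos(t),np.sin(t)]); ey=np.array([-ex[1],ex[0]])
for n,R,seat in (('long',roi(212,292,182,216),[.5197,.1483]),('short',roi(212,292,148,182),[.6210,.1551])):
    c,a,s0,s1,w,N=tube(p,m,R&(Z>.09),.122); ax=np.array([np.cos(np.radians(a)),np.sin(np.radians(a))])
    if ax[1]>0: ax=-ax; s0,s1=-s1,-s0
    mid=c+ax*((s0+s1)/2+.006); e=mid-seat
    M=R&(p.min(-1)>175)&(Z>.10)&(Z<.15); q=W[M]; s=(q[:,:2]-c)@ax
    r=np.abs((q[:,:2]-c)@[-ax[1],ax[0]])<.006
    print(n,'ang',a,'white len',s1-s0,'err x,y',e@ex,e@ey,'tilt',np.polyfit(s[r],q[r,2],1))
M=roi(190,230,165,205)&(Z>.097); v,u=np.nonzero(M); q=np.array([cast(m,a,b,.112) for a,b in zip(u,v)]); c=q.mean(0)
a=np.linalg.svd(q-c,full_matrices=False)[2][0]; print('knob',np.degrees(np.arctan2(a[1],a[0])))
ps,_,_=grab('scene')
A=cv2.resize(p[140:240,190:310,::-1],(720,600),interpolation=2)[:,:390*720//720+10*0+330]
A=cv2.resize(p[140:235,190:310,::-1],(400,317)); B=cv2.resize(ps[190:310,275:425,::-1],(400,320))[:317]
cv2.imwrite('pics/end.png',np.hstack([A,B]))
E
```

```text
long ang -86.19291558887335 white len 0.17297405162472784 err x,y 0.002470683488028326 0.004929929305175565 tilt [-0.0019875   0.12919944]
short ang -86.50384713532021 white len 0.11200267973360203 err x,y 0.0011655262176806284 0.001310003195203352 tilt [-0.01056437  0.12920004]
knob -133.57875059725126
```

View pics/end.png

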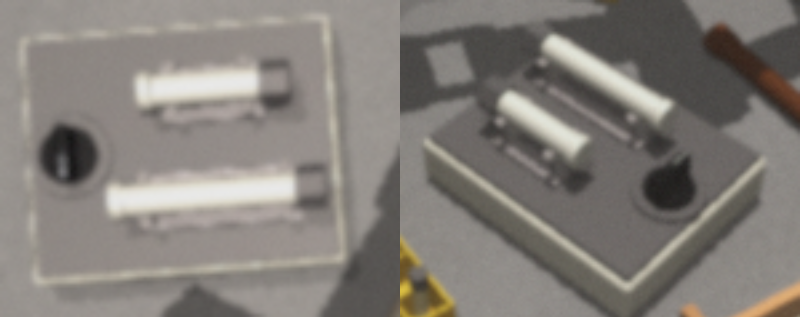

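The final view shows both tubes lying level in their own saddles, about 5 mm and 1 mm off lengthwise. The knob bar is still along the mixer's x axis; the -133° reading came from the tube foot falling inside the mask.

```bash
python3 -c "
from rig import env
print(env.close_job())"
```

```text
the job is handed in; nothing more can be done
None
```

I turned the knob to its off stop first, then set the long tube in the wide cradle and the short tube in the narrow one, and handed the job in at about 25 s; no verdict came back.

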